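# Start and tighten the wing nut of a wire-forming jig

## Task

The wing nut that clamps the strap of one wire-forming jig has not caught its thread and only sits on top of it. Turn it back (anticlockwise from above) until it drops into its thread, keep it down and turn it forward (clockwise) until it stops, then let go. Leave the round star knob on the other jig as it is.

Things in the scene. Friction and masses are not known exactly. Their poses are not given: they have to be found in the camera images.
- wing_grip (a point): Centre of the wing nut's grip, on the stud axis: a grey cast aluminium upright bar (two wings) 56 long, 12 thick, 28 mm tall, point half-way up, on a hub 32 mm across and 14 tall. x along the wings, y across the 12 mm, z up. It is 57 mm above the table while the nut rides on its thread, 51 once dropped in (the brass collar under the hub is then hidden). The nut cannot come off.
- wing_nut (a joint): Turn of the nut, rad, growing clockwise from above (forward); 0 = wings along the jig's length. Starts at 0.2 to 0.5, riding high. Turned back below -0.09 (stop at -0.40) it can drop 6 mm: by its own 80 g if loose, moved down along with the fingers (to a firm seat) if held. Then forward, held down by the thread, to a stop at 0.85. Forward without dropping it stops there too, but high. Friction 0.03 Nm.
- jig_wing: The jig that carries the wing nut: hardwood block 120 (x) x 80 (y) x 16 mm screwed to the table, origin at the middle of its underside. The stud stands at x = -22 mm, y = 0, on a dark steel strap whose top is 22 mm above the table. Its upright forming pins, 30 mm high, are 44 mm or more from the stud. It may be the left or the right one of the two jigs.
- star_knob (a joint): Turn of the black five-lobed round knob, 51 mm across, its top 54 mm above the table, on the other jig of the same size; rad, 0 at the start. To be left alone. The middles of the two jigs are at least 0.23 m apart.
Things that resemble listed ones, but are neither listed nor needed, are in the scene too. What is shaped like the jig_wing but blue or purple is not meant.

How it is judged (in metres and radians):
On the way:
1. the wing nut has dropped into its thread (grip centre lower than 53.5 mm) (height (world z) of wing_grip below 0.0535 m), for 0.1 s.
At the end, for the whole second after the job is handed in: The wing nut is down in its thread (grip centre lower than 53.5 mm above the table), turned forward to within 0.2 rad of its stop (joint above 0.65), and at rest (value of joint wing_nut above 0.65 rad and height (world z) of wing_grip below 0.0535 m and velocity of joint wing_nut between -0.1 and 0.1 rad/s); the robot touches nothing.
It fails at once if the star knob on the other jig is turned by more than 0.2 rad (value of joint star_knob above 0.2 rad or value of joint star_knob below -0.2 rad).
It also fails if it takes over 32 s, if anything falls off the work surface, if the arm or the gripper's body presses on something with over 40 N, if the wrist force passes 120 N, or if a joint passes its speed limit or range.

## Robot

A 6-joint arm with a two-finger parallel gripper is mounted at the origin on the work surface. World frame = base frame: x ahead of the robot, y to its left, z up, the work surface at z = 0. Lengths are in m, angles in degrees, forces in N, time in s.
With the tool pointing down it reaches from about 0.3 to 0.75 m from the base axis. Payload 8.5 kg.
Tool frame: the origin (TCP) lies at the very end of the fingers, on their centre line; the grasp point (between the pads) lies 19 mm behind it (env.pinch_z is the distance from the TCP to the grasp point, in m); z points along the fingers, y is the line along which they close (so a half turn about z gives the same grasp; the last joint's range is limited). The gripper opens to 85 mm and grips with 20 to 120 N. Pads are 22 mm wide; open, the fingers measure 114 mm over their backs; the gripper's body (76 mm by 85 mm) begins 54 mm behind the grasp point. The pads swing forward as they close: fully open they stand 13 mm farther back than shut.
Start: joints at [-83.841, 21.807, 74.336, -0, 83.858, -12.336], TCP at [0.174, -0.522, 0.231] pointing down, gripper open.
Joint ranges: [-178.18, 178.18], [-50.72, 133.34], [12.68, 142.11], [-81.47, 261.47], [9.98, 163.14], [-165.26, 165.26]. Speed limits (degrees/s): [136.94, 136.94, 180, 180, 180, 180].

## Interface

Orientations are given as a 3x3 rotation matrix whose columns are the frame's x, y, z axes.
In Python, from rig import env, viewer gives the robot as it stands.
- The arm moves only by the tool drive_tool, never from a script. Its argument "series" is a list of rows, each a list of 3 entries, a list of its own where there are three numbers: the shift along the tool's x, y, z in m, then the turn about the tool's z in degrees, then the finger opening in m, from 0 to 0.0854. A call has 1 to 20 rows; each row is the pose to reach, as a shift and turn from the pose commanded when the call began, along the tool's axes at that moment; what a row does not reach only later rows make up. A row lasts 1/10 s, in which the tool goes at most 50 mm and 8.59 degrees, less where a joint would pass 70% of its speed; a pose out of reach is approached as far as the arm can. A call with a gripper value outside its range is refused whole. The fingers move at their own pace and stop on an object; "newtons" is the grip in N (left out, the last holds). Time passes only in rows, so rows that repeat a pose let the fingers close. It gives the time, the measured TCP pose, the force, the opening and the grip force at its end, in the units of the state.
- env.observe(): the state, without advancing time (a new reading comes with each control period).
- viewer.get_image(name): name is "side" or "top" or "wrist"; returns a dict with "img" (480x640x3 uint8, red, green, blue), "depth" (480x640 float32, m along the optical axis (not along the pixel's ray), 0 where there is no reading), "camera_matrix" (3x3 intrinsics, pixels), "distortion" ([k1, k2, p1, p2, k3] as OpenCV has them; the pictures are not rectified), "rvec" (rotation vector, rad) and "tvec" (3), from world to camera coordinates, as OpenCV has them. Camera axes: x right, y down, z forward; pixel columns grow to the right and rows downward; lengths in m; the calibration is good to about 2 mm. A picture is of the moment at which its call begins.
- env.close_job(): hands the job in; it is judged then, once.
The state is a dict: "time_s": time; "q": joint angles; "qvel": joint speeds; "joint_efforts": joint torques, N m; "position": TCP position; "tool_rot": TCP orientation; "ft_force": force on the tool from outside, world axes, zero at the start; "wrist_torque": the same for the moment, N m; "grip_width": finger opening in m; "gripper_force": force on a finger pad.
Only numpy, scipy, OpenCV 4.12 (cv2) and the standard library are available. Lean on these libraries where they do the work, as an engineer would, in place of code of your own. Each camera call takes 0.05 s, during which the arm holds its last target. There are 200 camera calls.

## Working session

There is one attempt and no reset: what is moved stays moved. The work goes in short steps, Python scripts to look and compute and a tool call to move; the robot and the scene stay as the last step left them, time stands still between calls to the robot, and variables do not carry over. Pictures are saved under pics/ and viewed, at most 10 in all, crops included, and the job is handed in when it is done.

Besides the shell and the picture viewer there is one more tool, called after "Emit:" by a JSON object that holds its "name" and its "arguments". drive_tool: Moves the arm, as the interface text tells. Its arguments: {"type":"object","properties":{"series":{"type":"array"},"newtons":{"type":"number"}},"required":["series"]}

```bash
mkdir -p pics
cat > h.py <<'E'
import numpy as np, cv2
from rig import env, viewer
def grab(n):
    d=viewer.get_image(n); d['R']=cv2.Rodrigues(np.array(d['rvec'],float))[0]; d['t']=np.array(d['tvec'],float).ravel(); return d
def ray(d,uv):
    p=cv2.undistortPoints(np.array(uv,float).reshape(-1,1,2),np.array(d['camera_matrix']),np.array(d['distortion'])).reshape(-1,2)
    v=np.c_[p,np.ones(len(p))]@d['R']; return -d['R'].T@d['t'],v
def plane(d,uv,z):
    c,v=ray(d,uv); return c+v*((z-c[2])/v[:,2])[:,None]
def cloud(d):
    h,w=d['depth'].shape; u,v=np.meshgrid(np.arange(w),np.arange(h))
    c,r=ray(d,np.c_[u.ravel(),v.ravel()]); return (c+r*d['depth'].reshape(-1,1)).reshape(h,w,3)
def save(d,f): cv2.imwrite(f,cv2.cvtColor(d['img'],cv2.COLOR_RGB2BGR))
E
python3 - <<'E'
from h import *
for n in('top','side'):
    d=grab(n); save(d,f'pics/{n}0.png'); np.savez(f'{n}0.npz',**d)
s=env.observe(); print(s['position'],s['tool_rot'],s['time_s'])
E
```

```text
[ 0.17444574 -0.52132496  0.23076743] [[ 9.48354194e-01  3.17213334e-01 -1.50096230e-04]
 [ 3.17213245e-01 -9.48353298e-01  1.33359831e-03]
 [ 2.80690913e-04 -1.31233607e-03 -9.99999099e-01]] 0.1
```

View pics/top0.png

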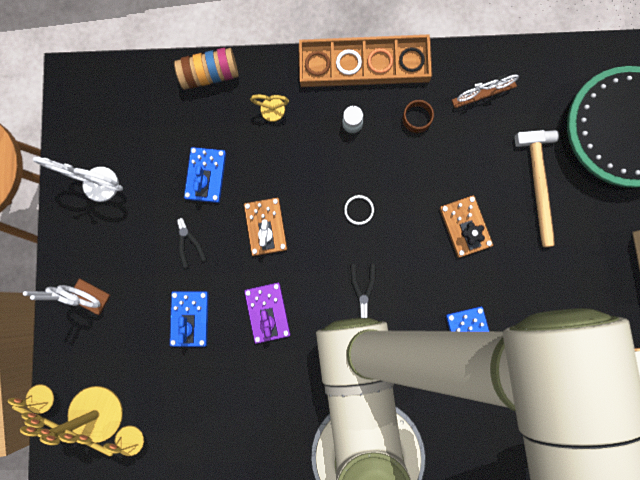

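View pics/side0.png

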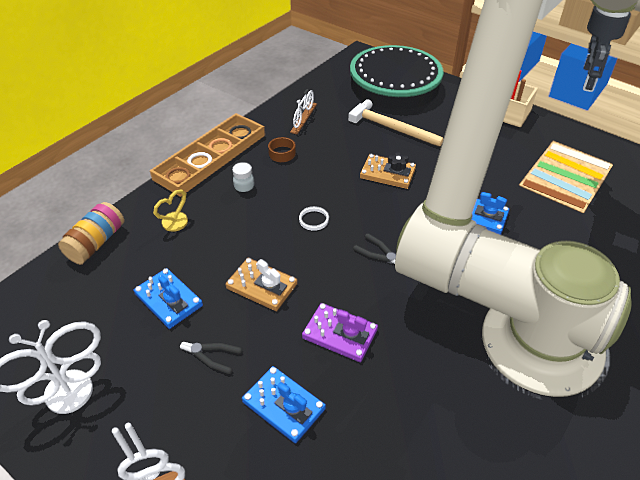

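The top view shows the natural-wood jig with the grey wing nut at about (266,232) and the star-knob jig at (467,227). In the side view the wing jig is at (262,283). I'll measure it next.

Run:
```python
from h import *
for n,roi in(('top',(235,190,60,70)),('side',(215,245,95,70))):
    d=dict(np.load(f'{n}0.npz')); x,y,w,h=roi
    hsv=cv2.cvtColor(d['img'],cv2.COLOR_RGB2HSV); m=np.zeros((480,640),np.uint8)
    m[y:y+h,x:x+w]=1
    wood=((hsv[...,0]>8)&(hsv[...,0]<25)&(hsv[...,1]>100)&(hsv[...,2]>90)&(m>0))
    P=cloud(d)
    if n=='top':
        pts=np.argwhere(wood)[:,::-1]; W=plane(d,pts,.016)[:,:2].astype(np.float32)
        r=cv2.minAreaRect(W); print('rect',r)
        c=np.array(r[0])
    z=P[...,2]; near=(np.hypot(P[...,0]-c[0],P[...,1]-c[1])<.06)&(m>0)
    # high pts: nut
    hi=near&(z>.05)&(z<.085)&(hsv[...,1]<60)
    Q=P[hi]; print(n,len(Q),np.median(Q,0) if len(Q) else '', Q[:,2].max() if len(Q) else '')
    if len(Q)>5:
        X=Q[:,:2]-Q[:,:2].mean(0); u,s,v=np.linalg.svd(X,full_matrices=False); print('mid',(Q.min(0)+Q.max(0))/2,'dir',np.degrees(np.arctan2(v[0,1],v[0,0])),s)
print(env.observe()['q'])
s=env.observe();R=s['tool_rot'];print('tool shift to above c,z=.2:',np.array(R).T@(np.r_[c,.2]-s['position']))
```

```text
rect ((0.5081711411476135, 0.21444377303123474), (0.12180732935667038, 0.0810491293668747), 8.54338550567627)
top 163 [0.48838008 0.21071603 0.06719027] 0.07505201965804975
mid [0.48755077 0.21214574 0.06259164] dir 173.15475618665425 [0.20949944 0.04636657]
side 237 [0.48384868 0.21615225 0.06354018] 0.07344188753015257
mid [0.48377382 0.21471256 0.06174631] dir 174.03215657175278 [0.26052173 0.05173798]
[-8.38400887e+01  2.18386768e+01  7.43789832e+01 -3.53222820e-04
  8.38592312e+01 -1.23345392e+01]
tool shift to above c,z=.2: [ 0.54987683 -0.59186618  0.03169853]
```

Emit:
{"name": "drive_tool", "arguments": {"series": [[[0.529,-0.597,0.041],25,0.085],[[0.529,-0.597,0.041],25,0.085],[[0.529,-0.597,0.041],25,0.085],[[0.529,-0.597,0.041],25,0.085],[[0.529,-0.597,0.041],25,0.085],[[0.529,-0.597,0.041],25,0.085],[[0.529,-0.597,0.041],25,0.085],[[0.529,-0.597,0.041],25,0.085],[[0.529,-0.597,0.041],25,0.085],[[0.529,-0.597,0.041],25,0.085],[[0.529,-0.597,0.041],25,0.085],[[0.529,-0.597,0.041],25,0.085],[[0.529,-0.597,0.041],25,0.085],[[0.529,-0.597,0.041],25,0.085],[[0.529,-0.597,0.041],25,0.085],[[0.529,-0.597,0.041],25,0.085],[[0.529,-0.597,0.041],25,0.085],[[0.529,-0.597,0.041],25,0.085],[[0.529,-0.597,0.041],25,0.085],[[0.529,-0.597,0.041],25,0.085]]}}

```text
time_s: 2.1
position: [0.4866, 0.2113, 0.1906]
tool_rot: [[0.993, -0.115, 0.0], [-0.115, -0.993, -0.0], [0.0, 0.0, -1.0]]
ft_force: [-0.3, -0.6, -0.3]
grip_width: 0.0851
gripper_force: 0.0
```

Run:
```python
from h import *
d=grab('wrist'); save(d,'pics/w1.png'); np.savez('w1.npz',**d)
s=env.observe(); print(s['position'],np.round(s['tool_rot'],4),s['time_s'],s['q'])
```

```text
[0.48666485 0.21134985 0.19062988] [[ 9.934e-01 -1.149e-01  2.000e-04]
 [-1.149e-01 -9.934e-01 -0.000e+00]
 [ 2.000e-04  0.000e+00 -1.000e+00]] 2.15 [ 1.06822524e+01  2.18030187e+01  8.14447810e+01 -5.04548562e-03
  7.67391432e+01  1.07282097e+02]
```

View pics/w1.png

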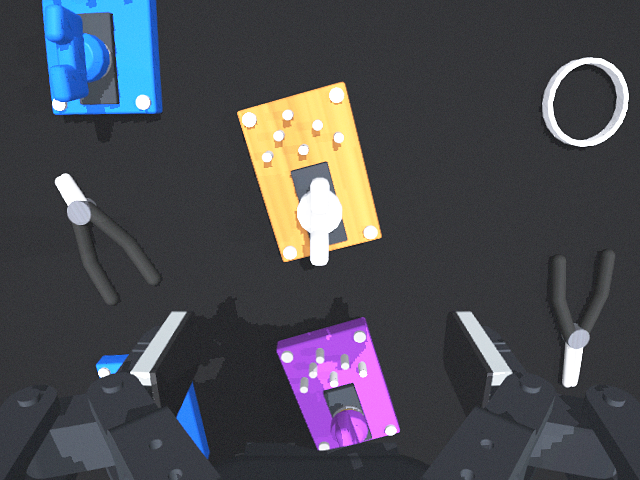

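The wrist view shows the nut at about (319,222), its wings nearly upright in the picture and so nearly along tool x. The block's edges are clear, and this gives the second measurement.

Run:
```python
from h import *
d=dict(np.load('w1.npz')); hsv=cv2.cvtColor(d['img'],cv2.COLOR_RGB2HSV); P=cloud(d); z=P[...,2]
wood=(hsv[...,0]>8)&(hsv[...,0]<30)&(hsv[...,1]>80)&(hsv[...,2]>90); wood[:, :200]=0;wood[:,420:]=0;wood[300:]=0
W=plane(d,np.argwhere(wood)[:,::-1],.016)[:,:2].astype(np.float32); r=cv2.minAreaRect(W); print(r,'depth z wood',np.median(z[wood]))
m=np.zeros_like(wood); m[160:285,285:360]=1
Q=P[m&(z>.05)&(z<.09)]; print('top z hist',np.histogram(Q[:,2],8))
zt=np.percentile(Q[:,2],90); T=Q[Q[:,2]>zt-.006]
r2=cv2.minAreaRect(T[:,:2].astype(np.float32)); print('bar',zt,r2)
# ray-cast ends of top face, compare with top view (two view triangulation of bar centre)
g=np.argwhere(m&(z>zt-.006)&(z<.09))[:,::-1].astype(np.float32); rc=cv2.minAreaRect(g); print('px',rc)
t=dict(np.load('top0.npz')); Pt=cloud(t); mt=(np.hypot(Pt[...,0]-.487,Pt[...,1]-.211)<.04)&(Pt[...,2]>.06)&(Pt[...,2]<.09)
gt=cv2.minAreaRect(np.argwhere(mt)[:,::-1].astype(np.float32)); print('px top',gt)
c1,v1=ray(d,[rc[0]]);c2,v2=ray(t,[gt[0]])
A=np.c_[v1[0],-v2[0]];k=np.linalg.lstsq(A,c2-c1,rcond=None)[0];print('tri',c1+v1[0]*k[0],c2+v2[0]*k[1])
R=np.array(env.observe()['tool_rot']);print('shift',R.T@(np.r_[r2[0],.048]-env.observe()['position']))
```

```text
((0.5081233382225037, 0.2160787284374237), (0.11953195929527283, 0.08004793524742126), 8.320255279541016) depth z wood 0.015445412560128768
top z hist (array([  8,  14, 207, 127,  40, 109, 615, 439]), array([0.0516667 , 0.05428304, 0.05689937, 0.05951571, 0.06213205,
       0.06474839, 0.06736473, 0.06998106, 0.0725974 ]))
bar 0.07090479609211017 ((0.4861019253730774, 0.21312300860881805), (0.011412851512432098, 0.05664099380373955), 82.88011932373047)
px ((319.0, 222.5), (85.0, 18.0), 90.0)
px top ((263.1097717285156, 232.01219177246094), (5.963303089141846, 26.282705307006836), 6.34019136428833)
tri [0.4868535  0.21294275 0.06710332] [0.48727587 0.21128664 0.06692036]
shift [-0.00079763 -0.00169874  0.14262967]
```

Emit:
{"name": "drive_tool", "arguments": {"series": [[[-0.0005,-0.0017,0.04],-0.5,0.05],[[-0.0005,-0.0017,0.08],-0.5,0.05],[[-0.0005,-0.0017,0.11],-0.5,0.05],[[-0.0005,-0.0017,0.125],-0.5,0.05],[[-0.0005,-0.0017,0.135],-0.5,0.05],[[-0.0005,-0.0017,0.142],-0.5,0.05],[[-0.0005,-0.0017,0.142],-0.5,0.05],[[-0.0005,-0.0017,0.142],-0.5,0.05]], "newtons": 40}}

```text
time_s: 2.95
position: [0.4869, 0.2141, 0.0491]
tool_rot: [[0.994, -0.105, 0.001], [-0.105, -0.994, 0.0], [0.001, -0.0, -1.0]]
ft_force: [-0.1, 0.2, 0.3]
grip_width: 0.05
gripper_force: 0.0
```

Emit:
{"name": "drive_tool", "arguments": {"series": [[[0,0,0],0,0.0],[[0,0,0],0,0.0],[[0,0,0],0,0.0],[[0,0,0],0,0.0],[[0,0,0],0,0.0],[[0,0,0],0,0.0],[[0,0,0],0,0.0],[[0,0,0],0,0.0]]}}

```text
time_s: 3.75
position: [0.4866, 0.2129, 0.0489]
tool_rot: [[0.995, -0.104, 0.0], [-0.104, -0.995, -0.002], [0.001, 0.002, -1.0]]
ft_force: [-1.6, -9.2, 5.4]
grip_width: 0.011
gripper_force: 42.0
```

Emit:
{"name": "drive_tool", "arguments": {"series": [[[0,0.001,0],-4,0.0],[[0,0.001,0],-8,0.0],[[0,0.001,0],-12,0.0],[[0,0.001,0],-16,0.0],[[0,0.001,0],-20,0.0],[[0,0.001,0],-24,0.0],[[0,0.001,0],-28,0.0],[[0,0.001,0],-28,0.0],[[0,0.001,0],-28,0.0]]}}

```text
time_s: 4.65
position: [0.4865, 0.2127, 0.0484]
tool_rot: [[0.928, 0.373, 0.0], [0.373, -0.928, -0.001], [-0.0, 0.001, -1.0]]
ft_force: [1.7, -5.3, -0.9]
grip_width: 0.011
gripper_force: 41.3
```

Emit:
{"name": "drive_tool", "arguments": {"series": [[[0,0,0.002],0,0.0],[[0,0,0.004],0,0.0],[[0,0,0.006],0,0.0],[[0,0,0.007],0,0.0],[[0,0,0.007],0,0.0]]}}

```text
time_s: 5.15
position: [0.4867, 0.2127, 0.043]
tool_rot: [[0.928, 0.373, 0.002], [0.373, -0.928, -0.001], [0.001, 0.001, -1.0]]
ft_force: [-4.3, -7.7, 17.2]
grip_width: 0.0109
gripper_force: 43.9
```

Run:
```python
from h import *
d=grab('side'); t=dict(np.load('side0.npz'))
a=[cv2.resize(cv2.cvtColor(k['img'][225:325,200:320],cv2.COLOR_RGB2BGR),None,fx=3,fy=3,interpolation=cv2.INTER_CUBIC) for k in(t,d)]
cv2.imwrite('pics/s2.png',np.hstack(a))
s=env.observe();print(s['position'],s['ft_force'],s['wrist_torque'],s['grip_width'],s['time_s'])
```

```text
[0.48666856 0.21263567 0.04298504] [-4.81890214 -7.83247086 16.62088734] [-1.13255092  0.74367825  0.00129791] 0.011086691335540572 5.2
```

View pics/s2.png

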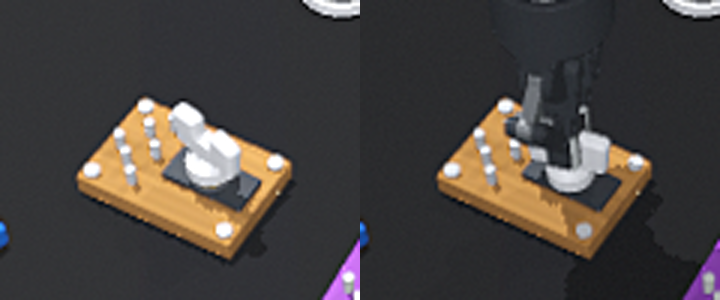

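The nut went down about 6 mm and then met a firm seat at 17 N. The picture agrees: in the right half the hub sits on the strap. Next I turn it forward.

Emit:
{"name": "drive_tool", "arguments": {"series": [[[0,0.0005,0],5,0.0],[[0,0.0005,0],10,0.0],[[0,0.0005,0],15,0.0],[[0,0.0005,0],20,0.0],[[0,0.0005,0],25,0.0],[[0,0.0005,0],30,0.0],[[0,0.0005,0],35,0.0],[[0,0.0005,0],40,0.0],[[0,0.0005,0],45,0.0],[[0,0.0005,0],50,0.0],[[0,0.0005,0],54,0.0],[[0,0.0005,0],57,0.0],[[0,0.0005,0],60,0.0],[[0,0.0005,0],60,0.0],[[0,0.0005,0],60,0.0]]}}

```text
time_s: 6.7
position: [0.4868, 0.2127, 0.043]
tool_rot: [[0.787, -0.617, 0.002], [-0.617, -0.787, 0.0], [0.001, -0.001, -1.0]]
ft_force: [-4.5, -3.6, 15.1]
grip_width: 0.0114
gripper_force: 43.8
```

Run:
```python
from h import *
s=env.observe();print(s['position'],s['ft_force'],s['wrist_torque'],s['grip_width'],s['time_s'],s['q'],np.degrees(np.arctan2(s['tool_rot'][1][0],s['tool_rot'][0][0])))
```

```text
[0.48677284 0.21272806 0.04298479] [-4.45409274 -3.57925338 15.12087788] [-0.60557985  0.73762142 -0.08986015] 0.01135865118612222 6.7 [ 1.08336843e+01  3.22938421e+01  9.22201259e+01 -1.53098401e-02
  5.53892829e+01  1.38952101e+02] -38.10977281985515
```

Emit:
{"name": "drive_tool", "arguments": {"series": [[[0,0,0],3,0.0],[[0,0,0],3,0.0],[[0,0,-0.001],2,0.05],[[0,0,-0.001],2,0.05],[[0,0,-0.001],2,0.05],[[0,0,-0.001],2,0.05],[[0,0,-0.001],2,0.05],[[0,0,-0.001],2,0.05],[[0,0,-0.03],2,0.05],[[0,0,-0.07],2,0.05],[[0,0,-0.11],2,0.05],[[0,0,-0.147],2,0.05],[[0,0,-0.147],2,0.05],[[0,0,-0.147],2,0.05]]}}

```text
time_s: 8.1
position: [0.4865, 0.2127, 0.1885]
tool_rot: [[0.766, -0.643, 0.001], [-0.643, -0.766, 0.0], [0.001, -0.001, -1.0]]
ft_force: [-0.6, -0.4, -0.8]
grip_width: 0.0501
gripper_force: 0.0
```

Run:
```python
from h import *
d=grab('wrist'); save(d,'pics/w3.png'); P=cloud(d); z=P[...,2]
m=(np.hypot(P[...,0]-.4866,P[...,1]-.2128)<.035)&(z>.057)&(z<.09)
T=P[m]; print(len(T),'top',np.percentile(T[:,2],[50,90]),cv2.minAreaRect(T[:,:2].astype(np.float32)))
s=env.observe();print(s['position'],s['ft_force'],s['time_s'],s['grip_width'])
```

```text
1166 top [0.0635947  0.06503917] ((0.48630058765411377, 0.21287643909454346), (0.011589832603931427, 0.05640934035181999), 49.5395393371582)
[0.48607022 0.21259637 0.18748758] [ 0.33543373 -0.80355392 -0.17408476] 8.15 0.049942209031912876
```

View pics/w3.png

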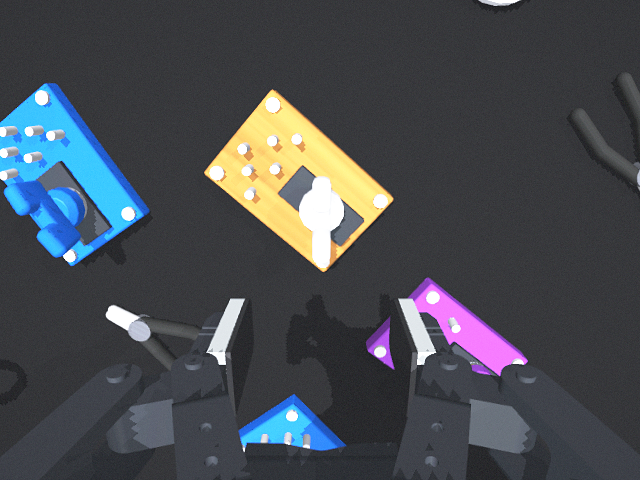

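The wing nut at (321,220) is released. Its top is at 65 mm (it was 71 mm), so the grip centre is at 51 mm. It is turned to about 0.85 rad (8.3° + 40.5°), which is at the stop. Handing in.

```bash
python3 -c "
from rig import env
print(env.close_job())"
```

```text
the job is handed in; nothing more can be done
None
```

The wing nut was turned back, dropped 6 mm into its thread (grip centre measured at about 51 mm), turned forward to its stop (about 0.85 rad) and released, with the star knob left alone; I handed the job in at about 8 s, and no verdict was returned.

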